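# Slide the thrust washer into its counterbore and swing the keeper over it

### The arm

A 6-joint arm with a two-finger parallel gripper is mounted at the origin on a cart in front of the work surface, level with it; the furniture and walls round the work are solid. World frame = base frame: x ahead of the robot, y to its left, z up, the work surface at z = 0. Lengths are in m, angles in rad, forces in N, time in s.
With the tool pointing down it reaches from about 0.275 to 0.875 m from the base axis. Payload 12.5 kg.
Tool frame: the origin (TCP) lies at the very end of the fingers, on their centre line; the grasp point (between the pads) lies 19 mm behind it; z points along the fingers, y is the line along which they close (so a half turn about z gives the same grasp; the last joint's range is limited). The gripper opens to 85 mm and grips with 20 to 120 N. Pads are 22 mm wide; open, the fingers measure 114 mm over their backs; the gripper's body (76 mm by 85 mm) begins 54 mm behind the grasp point. The pads swing forward as they close: fully open they stand 13 mm farther back than shut.
Start: joints at [-1.226, 0.351, 1.652, -0, 1.139, -0.085], TCP at [0.229, -0.5, 0.231] pointing down, gripper open.
Joint ranges: [-2.75, 2.75], [-0.79, 2.1], [0.01, 2.65], [-1.57, 4.71], [0.07, 3.14], [-2.87, 2.87]. Speed limits (rad/s): [2.22, 2.22, 2.79, 3.14, 3.14, 3.14].

### API

Orientations are given as a 3x3 rotation matrix whose columns are the frame's x, y, z axes.
In Python, from bench import manip gives the robot as it stands. Calls block until the motion is done:
- manip.move_ptp(position, orientation): joint-space move of the TCP to a pose.
- manip.move_l(position, attitude=None, max_speed=0.15): straight line of the TCP; attitude=None keeps the orientation; max_speed is the mean speed in m/s.
- manip.move_j(angles): joint-space move.
- manip.set_gripper(opening, effort=None): opening from 0.0 (shut) to 1.0 (fully open); effort is the grip in N (None keeps the last); returns when the fingers have stopped.
- manip.dwell(seconds).
- manip.inverse_kinematics(position, orientation): joint angles nearest the present ones, or None.
- manip.grab_frame(name): name is "side" or "top" or "wrist"; returns (picture, depth): 400x640x3 uint8, red, green, blue; 400x640 float32, m along the optical axis (not along the pixel's ray), 0 where there is no reading.
- manip.get_calibration(name): a dict with "camera_matrix" (3x3 intrinsics, pixels), "R" (3x3) and "t" (3): a world point X has camera coordinates R X + t. Camera axes: x right, y down, z forward; pixel columns grow to the right and rows downward; lengths in m; the calibration is good to about 2 mm. A picture is of the moment at which its call begins: read the wrist's pose just before it. get_calibration takes no time and is no camera call; for the wrist camera it gives the pose at the moment of the call.
A pose or a line that the arm cannot do raises manip.Unreachable and nothing moves.
- manip.sign_off(): hands the job in; it is judged then, once.
Trained networks look in the newest picture that a camera, given by its name, has taken for a name from the list of things; names that differ only in an ending like _2 or _b are one class to them, and where a whole thing is asked for, a point or a joint stands for the part that bears it (a point fixed in the world has none). Each returns a list of dicts, best first, with "confidence" (0 to 1); they miss things now and then, are a little off and sometimes report something else, mostly with a low value. They report only what shows in the picture. A call takes as long as a camera call. They do not tell look-alikes from the thing itself.
- manip.look_for(camera, name): "at" ([x, y, z] in m, in world coordinates, good to about 4 mm: the middle of the surface that is visible of it).
Readings, each from a call of its own:
- manip.current_time(): time.
- manip.current_qpos(): joint angles.
- manip.current_joint_vel(): joint speeds.
- manip.current_joint_torque(): joint torques, N m.
- manip.current_ee_pos(): TCP position.
- manip.current_tcp_rot(): TCP orientation.
- manip.current_force(): force on the tool from outside, world axes, zero at the start.
- manip.current_ft_torque(): the same for the moment, N m.
- manip.current_grip_width(): opening from 0.0 (shut) to 1.0 (fully open).
- manip.current_grip_force(): force on a finger pad.
Only numpy, scipy, OpenCV 4.12 (cv2) and the standard library are available. Lean on these libraries where they do the work, as an engineer would, in place of code of your own. Each camera call takes 0.05 s, during which the arm holds its last target. There are 200 camera calls.

### The job

Using only the fingertips, gently push the brass washer across the top of the aluminium bearing plate until it drops into the round counterbore and lies flat on its floor, then push the red keeper arm round until it reaches its stop over the washer. The washer must not be gripped, pressed hard or lifted, and the brass offcut, the nut and the rotating centre standing beside the plate must stay where they are. Finish with the fingers clear.

Things in the scene. Friction and masses are not known exactly. Their poses are not given: they have to be found in the camera images.
- bearing_plate: aluminium plate 200 x 120 x 20 mm, screwed to the bench (cannot move); may stand at any yaw. Origin: centre of its underside; x along its length, y across, z up; its flat top is at z = 0.020 and the washer starts lying on the half with negative x. Four screws near the corners are sunk flush. The counterbore is centred at x = +0.050, y = 0.
- washer: loose brass thrust washer (flat ring), outside diameter 48 mm, hole 20 mm, 8 mm thick, about 80 g. Origin: centre of its underside; z is its axis. To be pushed, never lifted.
- pocket (a point): centre of the floor of the counterbore, axes as the plate's: a round blind recess 52 mm wide and 7 mm deep from the plate's top with a 1 mm chamfer; a black disc painted on its floor shows the shaft bore. The seated washer has its origin here and stands 1 mm above the plate's top.
- keeper (a joint): red keeper arm turning about a vertical pivot; 14 mm wide bar reaching 40 mm from the pivot, 4 to 10 mm above the plate's top. Radians: 0 = at its stop, pointing along the plate's -y with its tip over the washer; grows counter-clockwise seen from above (pi/2: along the plate's +x). Starts at 1.4 to 2.0, limit 2.4; stays where left. Friction 0.05 N m, about 1.5 N at the post.
- keeper_pivot (a point): pivot axis of the keeper at the plate's top surface, 47 mm from the counterbore's centre along the plate's +y. A fixed pivot screw, 20 mm wide, stands 15 mm high here.
- keeper_post (a point): centre of the top of the keeper's round red post, 12 mm wide, on the arm 33 mm from the pivot; the top is 28 mm above the plate's top. Push it from the side.
- brass_bar: bystander: brass round offcut standing upright on the bench, 28 mm wide, 38 mm high. Origin: centre of its underside.
- nut: bystander: steel hexagon nut lying on the bench, 26 x 30 x 12 mm. Origin: centre of its underside.
- live_centre: bystander: grey steel rotating centre standing on the bench, 33 mm wide, 50 mm high. Origin: centre of its underside.
Mind the look-alikes: they are no part of the job. There is more than one size of the bearing_plate; the job needs the larger.

How it is judged:
On the way, in this order (a step that is already met when the one before it is completed fails the run):
1. the washer lies flat in the counterbore while the keeper is still swung out (over 1.0 rad) (horizontal distance between washer and pocket below 0.0035 m and z of washer in the frame of pocket between -0.0025 and 0.0015 m and angle between washer's own z axis and vertical below 0.06 rad and value of joint keeper above 1 rad), for 0.2 s.
2. the keeper is swung over the seated washer (horizontal distance between washer and pocket below 0.0035 m and z of washer in the frame of pocket between -0.0025 and 0.0015 m and angle between washer's own z axis and vertical below 0.06 rad and value of joint keeper below 0.15 rad), for 0.2 s.
At the end, for the whole second after the job is handed in: The washer lies in the counterbore (centre within 3.5 mm of the counterbore's axis, underside within -2.5 and +1.5 mm of the floor, tilt under 0.06 rad), at rest, and the keeper is within 0.15 rad of its stop over the washer (all of step 2 and linear speed of washer below 0.01 m/s); the robot touches nothing.
It fails at once if the washer is lifted more than 5 mm off the plate's top (height (world z) of washer above 0.025 m).
It fails at once if the washer is squeezed or pressed hard (over 30 N) (contact force between the fingers and washer above 30 N).
It fails at once if the brass bar is moved more than 15 mm (distance of brass_bar from where it was at the start of the episode above 0.015 m).
It fails at once if the nut is moved more than 15 mm (distance of nut from where it was at the start of the episode above 0.015 m).
It fails at once if the live centre is moved more than 15 mm (distance of live_centre from where it was at the start of the episode above 0.015 m).
It also fails if it takes over 54 s, if anything falls off the work surface, if the arm or the gripper's body presses on something with over 40 N, if the wrist force passes 120 N, or if a joint passes its speed limit or range.

## Working session

There is one attempt and no reset: what is moved stays moved. The work goes in short steps, each a Python script; the robot and the scene stay as the last script left them, time stands still between calls to the robot, and variables do not carry over. Pictures are saved under pics/ and viewed, at most 10 in all, crops included, and the job is handed in when it is done.

```bash
mkdir -p pics; ls; python3 - <<'E'
from bench import manip
import cv2,numpy as np
print(manip.current_time())
for c in ["top","side"]:
    p,d=manip.grab_frame(c); cv2.imwrite(f"pics/{c}0.png",p[:,:,::-1]); np.save(f"{c}0.npy",d)
    k=manip.get_calibration(c); print(c,k)
    for n in ["bearing_plate","washer","keeper","keeper_post","brass_bar","nut","live_centre"]:
        for r in manip.look_for(c,n)[:3]:
            X=np.array(r["at"]);q=k["camera_matrix"]@(k["R"]@X+k["t"]);print(n,X.round(4),round(r["confidence"],2),(q[:2]/q[2]).round())
print(manip.current_time())
E
```

```text
pics
0.0
top {'camera_matrix': array([[379.6600265 ,   0.        , 319.14142068],
       [  0.        , 379.6600265 , 197.93730982],
       [  0.        ,   0.        ,   1.        ]]), 'R': array([[-0.01607243, -0.99986024,  0.0046016 ],
       [-0.99213486,  0.01537653, -0.12422554],
       [ 0.12413742, -0.00656201, -0.99224334]]), 't': array([-0.01213443,  0.56658129,  0.84538699])}
bearing_plate [ 0.5767 -0.0786  0.0166] 0.68 [343. 194.]
bearing_plate [0.6722 0.1473 0.0145] 0.59 [248. 156.]
washer [ 0.528  -0.0708  0.0293] 0.84 [341. 214.]
keeper [0.7053 0.1599 0.0231] 0.63 [243. 142.]
keeper [ 0.6515 -0.0299  0.0274] 0.51 [322. 163.]
keeper_post [0.7103 0.1563 0.0215] 0.54 [244. 140.]
keeper_post [ 0.6533 -0.032   0.0289] 0.39 [323. 162.]
brass_bar [0.5329 0.0115 0.0383] 0.65 [305. 212.]
nut [ 0.6175 -0.162   0.0117] 0.55 [377. 177.]
live_centre [ 0.5369 -0.1689  0.0393] 0.76 [384. 209.]
side {'camera_matrix': array([[405.68337017,   0.        , 322.34901505],
       [  0.        , 405.68337017, 197.46434248],
       [  0.        ,   0.        ,   1.        ]]), 'R': array([[ 0.94260948, -0.33293258, -0.02536247],
       [-0.19696832, -0.49311086, -0.84737545],
       [ 0.26961239,  0.80373974, -0.53038815]]), 't': array([-0.52817343,  0.14600366,  0.72213885])}
bearing_plate [0.6666 0.1336 0.0168] 0.86 [345. 171.]
bearing_plate [ 0.5789 -0.0966  0.0184] 0.65 [348. 230.]
washer [ 0.5229 -0.0765  0.026 ] 0.63 [317. 228.]
keeper [ 0.6549 -0.0327  0.0302] 0.41 [369. 201.]
keeper_post [ 0.526  -0.0762  0.0283] 0.35 [318. 226.]
brass_bar [ 0.5812 -0.0924  0.017 ] 0.74 [348. 229.]
brass_bar [0.5309 0.0069 0.0312] 0.57 [308. 203.]
nut [ 0.6129 -0.1693  0.011 ] 0.59 [380. 252.]
live_centre [ 0.5402 -0.1777  0.0347] 0.66 [345. 254.]
0.8
```

```bash
python3 - <<'E'
import cv2
p=cv2.imread("pics/top0.png")[105:255,210:410]; cv2.imwrite("pics/top0c.png",cv2.resize(p,None,fx=4,fy=4,interpolation=cv2.INTER_CUBIC))
p=cv2.imread("pics/side0.png")[130:280,260:460]; cv2.imwrite("pics/side0c.png",cv2.resize(p,None,fx=4,fy=4,interpolation=cv2.INTER_CUBIC))
E
```

```text
(no output)
```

View pics/top0c.png

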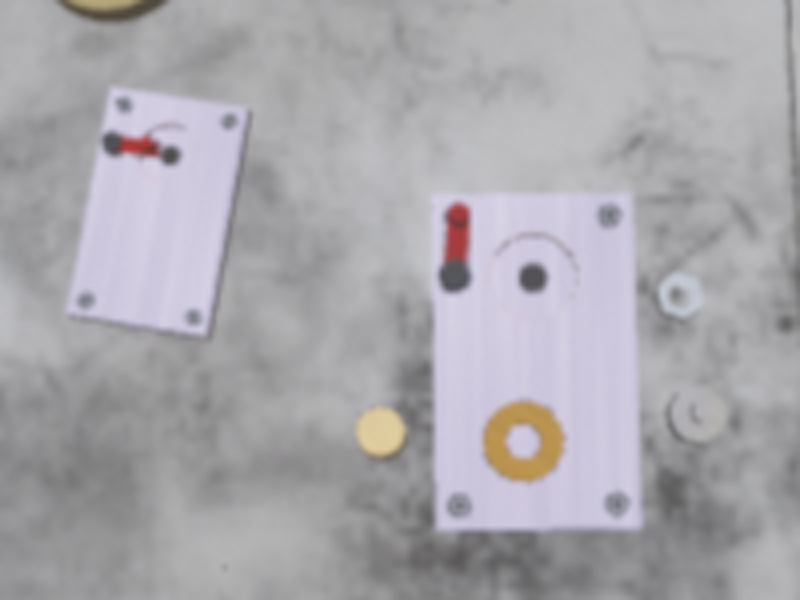

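View pics/side0c.png

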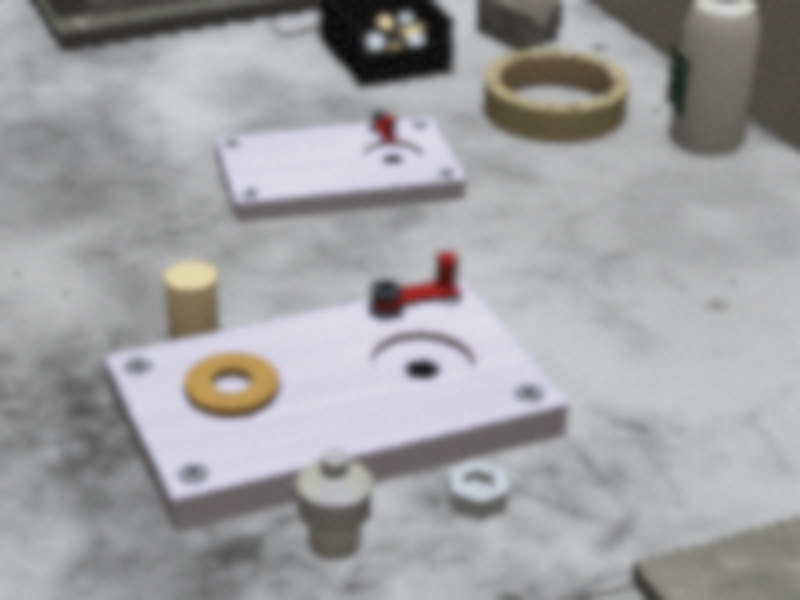

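Top crop: two plates. The small one is at full-image pixel ~(250,157), has no washer and is the look-alike. The large one is at ~(344,195), carries the washer at (341,215), has its counterbore at (343,174) and its red keeper at about +x, so it is the one for the job. The enlarged crop and the side view confirm this, and its yaw is near 0. Next is a closer look with the wrist camera.

```bash
cat > h.py <<'E'
from bench import manip
import cv2,numpy as np
def rot(a):  # tool down, tool x at world angle a
    c,s=np.cos(a),np.sin(a); return np.array([[c,s,0],[s,-c,0],[0,0,-1.]])
def back(k,uv,z):
    uv=np.atleast_2d(uv).astype(float); r=np.c_[uv,np.ones(len(uv))]@np.linalg.inv(k["camera_matrix"]).T@k["R"]
    o=-k["R"].T@k["t"]; return o+r*((z-o[2])/r[:,2:3])
def proj(k,X):
    q=(np.atleast_2d(X)@k["R"].T+k["t"])@k["camera_matrix"].T; return q[:,:2]/q[:,2:]
E
python3 - <<'E'
from h import *
k=manip.get_calibration("top")
c=np.array([(433,193),(632,193),(640,527),(436,528)])/4+[210,105]
X=back(k,c,.02); print(X.round(4), np.linalg.norm(np.roll(X,1,0)-X,axis=1).round(4))
print(back(k,np.array([[532,277],[524,440],[458,277],[458,212]])/4+[210,105],.02).round(4))
print(manip.current_tcp_rot().round(2))
for a in [0,np.pi/2,-np.pi/2,np.pi]:
    for z in (.022,.3): print(a,z,manip.inverse_kinematics([.56,-.08,z],rot(a)))
w=manip.get_calibration("wrist"); o=-w["R"].T@w["t"]
print("cam in tool",manip.current_tcp_rot().T@(o-manip.current_ee_pos()), w["R"].round(2),w["camera_matrix"])
E
```

```text
[[ 0.6762 -0.0208  0.02  ]
 [ 0.6744 -0.14    0.02  ]
 [ 0.4752 -0.1383  0.02  ]
 [ 0.4765 -0.0194  0.02  ]] [0.1997 0.1193 0.1992 0.1189]
[[ 0.6242 -0.0789  0.02  ]
 [ 0.5271 -0.0718  0.02  ]
 [ 0.6248 -0.0348  0.02  ]
 [ 0.6643 -0.0355  0.02  ]]
[[ 0.91  0.42  0.  ]
 [ 0.42 -0.91  0.  ]
 [ 0.   -0.   -1.  ]]
0 0.022 [-2.24191073e-01  6.70060696e-01  1.74290535e+00 -4.44089210e-16
  7.28626610e-01  1.34660525e+00]
0 0.3 [-2.24191073e-01  3.19111781e-01  1.52289600e+00 -4.44089210e-16
  1.29958488e+00  1.34660525e+00]
1.5707963267948966 0.022 [-2.24191073e-01  6.70060696e-01  1.74290535e+00 -4.44089210e-16
  7.28626610e-01 -2.24191073e-01]
1.5707963267948966 0.3 [-2.24191073e-01  3.19111781e-01  1.52289600e+00 -4.44089210e-16
  1.29958488e+00 -2.24191073e-01]
-1.5707963267948966 0.022 None
-1.5707963267948966 0.3 None
3.141592653589793 0.022 [-2.24191073e-01  6.70060696e-01  1.74290535e+00 -4.44089210e-16
  7.28626610e-01 -1.79498740e+00]
3.141592653589793 0.3 [-2.24191073e-01  3.19111781e-01  1.52289600e+00 -4.44089210e-16
  1.29958488e+00 -1.79498740e+00]
cam in tool [ 0.07627394 -0.00044941 -0.14293235] [[ 0.42 -0.91 -0.  ]
 [-0.87 -0.4   0.3 ]
 [-0.27 -0.12 -0.95]] [[338.90157214   0.         322.95429233]
 [  0.         338.90157214 198.29933173]
 [  0.           0.           1.        ]]
```

```bash
python3 - <<'E'
from h import *
manip.move_ptp([.60,-.08,.20],rot(0)); manip.dwell(.3)
k=manip.get_calibration("wrist"); p,d=manip.grab_frame("wrist"); cv2.imwrite("pics/w1.png",p[:,:,::-1]); np.save("w1.npy",d)
np.savez("w1k.npz",**k)
# predicted points
C=np.array([.5756,-.0796,.02]); a=-.008; R=np.array([[np.cos(a),-np.sin(a),0],[np.sin(a),np.cos(a),0],[0,0,1]])
print(proj(k,C+np.array([[.1,.06,0],[.1,-.06,0],[-.1,-.06,0],[-.1,.06,0],[.05,0,0],[.05,.047,.015]])@R.T).round(1))
print(manip.current_time(),manip.current_ee_pos(),manip.current_force())
E
```

```text
[[257.6  92.3]
 [389.4  93.2]
 [377.5 285.9]
 [267.  285.3]
 [323.2 147.6]
 [271.6 149.9]]
3.1667 [ 0.59995259 -0.08025406  0.20001887] [ 0.08264325 -0.62084902  0.68800716]
```

View pics/w1.png

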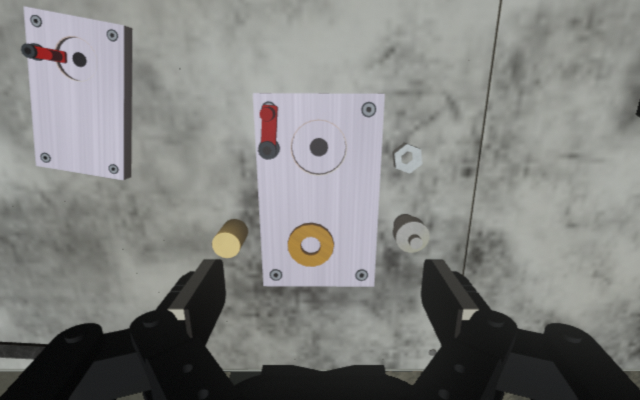

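The wrist view shows the large plate with corners ~(253,94), (383,94), (375,286) and (263,286). The counterbore's black disc is at (319,147), the washer at (311,244), the post at (268,108) and the pivot at (268,149). I'll measure these in rectified images from both cameras.

```bash
cat >> h.py <<'E'
def rectify(p,k,z,x0=.40,x1=.72,y0=-.2,y1=.04,s=.0005):
    H,W=int((x1-x0)/s),int((y1-y0)/s)   # row: x down from x1, col: y left from y1
    X=np.array([[x1,y1,z],[x1,y0,z],[x0,y0,z],[x0,y1,z]])
    M=cv2.getPerspectiveTransform(proj(k,X).astype(np.float32),np.float32([[0,0],[W,0],[W,H],[0,H]]))
    return cv2.warpPerspective(p,M,(W,H)),lambda uv:np.c_[x1-np.atleast_2d(uv)[:,1]*s,y1-np.atleast_2d(uv)[:,0]*s]
def blob(m,amin=0):
    cs=[c for c in cv2.findContours(m.astype(np.uint8),cv2.RETR_EXTERNAL,cv2.CHAIN_APPROX_NONE)[0] if cv2.contourArea(c)>amin]
    return sorted(cs,key=cv2.contourArea)[::-1]
def measure(p,k):
    r,f=rectify(p,k,.02); i=r.astype(int); R,G,B=i[...,0],i[...,1],i[...,2]
    m=((B-G)>6).astype(np.uint8); m=cv2.morphologyEx(m,cv2.MORPH_CLOSE,np.ones((15,15)))
    out={}
    c=blob(m)[0]; b=cv2.boxPoints(cv2.minAreaRect(cv2.convexHull(c))); P=f(b); out["plate"]=(P.mean(0),np.linalg.norm(np.roll(P,1,0)-P,axis=1))
    e=P[np.argsort(P[:,0])]; v=e[2:].mean(0)-e[:2].mean(0); out["yaw"]=np.arctan2(v[1],v[0])
    r,f=rectify(p,k,.028); i=r.astype(int); m=(i[...,0]-i[...,2])>60; m[i[...,0]-i[...,1]>80]=0
    for c in blob(m,3000)[:1]:
        (u,vv),D,_=cv2.fitEllipse(c); out["washer"]=(f([u,vv])[0],np.array(D)*.0005)
    r,f=rectify(p,k,.013); i=r.astype(int).max(2); m=i<110
    L=[]
    for c in blob(m,400):
        (u,vv),D,_=cv2.fitEllipse(c); L.append((f([u,vv])[0].round(4),(np.array(D)*.0005).round(4)))
    out["dark"]=L
    r,f=rectify(p,k,.048); i=r.astype(int); m=(i[...,0]-i[...,1])>70
    for c in blob(m,200)[:1]:
        q=f(c[:,0]); out["red"]=(q.min(0),q.max(0))
    return out
E
python3 - <<'E'
from h import *
for n,k in (("top0",manip.get_calibration("top")),("w1",dict(np.load("w1k.npz")))):
    p=cv2.imread(f"pics/{n}.png")[:,:,::-1]
    print(n); [print("  ",a,b) for a,b in measure(p,k).items()]
E
```

```text
top0
   plate (array([ 0.57600003, -0.0785    ], dtype=float32), array([0.20500001, 0.125     , 0.20500001, 0.125     ], dtype=float32))
   yaw 0.0
   washer (array([ 0.52713954, -0.06985533]), array([0.04428168, 0.04447652]))
   dark [(array([ 0.4607, -0.0226]), array([0.0159, 0.0361])), (array([ 0.4552, -0.0646]), array([0.0254, 0.031 ])), (array([ 0.4969, -0.1577]), array([0.0133, 0.0235])), (array([ 0.6285, -0.0317]), array([0.0142, 0.0168])), (array([ 0.6261, -0.0786]), array([0.0124, 0.0126]))]
   red (array([ 0.632, -0.039]), array([ 0.653 , -0.0275]))
w1
   plate (array([ 0.57554054, -0.07509381], dtype=float32), array([0.12039585, 0.19987948, 0.12039584, 0.19987941], dtype=float32))
   yaw -0.005128108
   washer (array([ 0.52747539, -0.06670377]), array([0.04566906, 0.04611363]))
   dark [(array([ 0.4683, -0.0377]), array([0.0444, 0.1146])), (array([ 0.4808, -0.1765]), array([0.0481, 0.0872])), (array([0.4682, 0.0341]), array([0.0146, 0.0854])), (array([0.541 , 0.0072]), array([0.0272, 0.0432])), (array([ 0.5301, -0.1744]), array([0.0346, 0.0535])), (array([ 0.6231, -0.0265]), array([0.0172, 0.0202])), (array([ 0.6255, -0.0754]), array([0.0163, 0.0165])), (array([ 0.5715, -0.0067]), array([0.0135, 0.0176])), (array([ 0.4379, -0.0221]), array([0.0083, 0.0178])), (array([0.4377, 0.0012]), array([0.0143, 0.0208]))]
   red (array([ 0.634 , -0.0395]), array([ 0.666 , -0.0265]))
```

```bash
python3 - <<'E'
from h import *
w=np.array([.5273,-.0683]); a=np.arctan2(-.0087,.0985); u=np.array([np.cos(a),np.sin(a)]); R=rot(a)
manip.set_gripper(.35); print(manip.current_grip_width(),manip.current_time())
s=w-.047*u
manip.move_ptp([*s,.08],R); manip.move_l([*s,.027],R,.1); manip.dwell(.2)
f0=manip.current_force(); print(f0,manip.current_time()); z=.027
while z>.008:
    z-=.0007; manip.move_l([*s,z],None,.03); f=manip.current_force()-f0
    print(round(z,4),manip.current_ee_pos()[2].round(5),f.round(1))
    if f[2]>2.5: break
print(manip.current_time())
E
```

```text
0.34879913700605353 3.7417
[-0.74023055 -0.08432626  0.15117181] 5.3417
0.0263 0.02641 [ 0.3 -0.1 -0.1]
0.0256 0.02557 [ 0.5  1.2 -0.6]
0.0249 0.02485 [ 0.8 -0.1  0.4]
0.0242 0.02415 [ 0.9  1.  -0.2]
0.0235 0.02347 [ 1.1  0.5 -0.3]
0.0228 0.02275 [ 0.4 -0.  -0.2]
0.0221 0.02206 [ 0.2  0.8 -0.3]
0.0214 0.02136 [ 0.7 -0.5 -0.5]
0.0207 0.02066 [ 1.2  0.3 -0.8]
0.02 0.01996 [ 1.4 -0.  -0.6]
0.0193 0.01959 [-0.6  0.4  5. ]
8.0917
```

Touch-off puts the plate at z≈0.0195 TCP, as expected. Now I'll raise 2 mm, push gently part-way and re-measure.

```bash
python3 - <<'E'
from h import *
w=np.array([.5273,-.0683]); a=np.arctan2(-.0087,.0985); u=np.array([np.cos(a),np.sin(a)])
s=w-.047*u
manip.move_l([*s,.0218],None,.05); 
for d in (.02,.04,.057):
    manip.move_l([*(s+d*u),.0218],None,.04); print(d,manip.current_force().round(1))
manip.dwell(.2)
k=manip.get_calibration("wrist"); p,_=manip.grab_frame("wrist"); cv2.imwrite("pics/w2.png",p[:,:,::-1]); np.savez("w2k.npz",**k)
print(manip.current_ee_pos(),manip.current_force().round(1),manip.current_time())
m=measure(p,k); print(m["washer"],m["dark"])
E
```

```text
0.02 [-0.3  0.1 -0.3]
0.04 [-0.3  0.5  0.8]
0.057 [-0.4  0.3  0.3]
[ 0.53715089 -0.06918667  0.0218015 ] [ 0.5 -0.2  0.3] 10.4667
(array([ 0.56770071, -0.0716519 ]), array([0.04582469, 0.04612479])) [(array([ 0.4626, -0.067 ]), array([0.1493, 0.2677])), (array([ 0.6798, -0.0839]), array([0.0971, 0.277 ])), (array([ 0.5339, -0.1747]), array([0.0342, 0.0549])), (array([ 0.6256, -0.0756]), array([0.017 , 0.0171])), (array([ 0.5228, -0.1898]), array([0.0149, 0.0154])), (array([ 0.615 , -0.1788]), array([0.0344, 0.0666])), (array([ 0.5704, -0.0073]), array([0.0102, 0.0143]))]
```

View pics/w2.png

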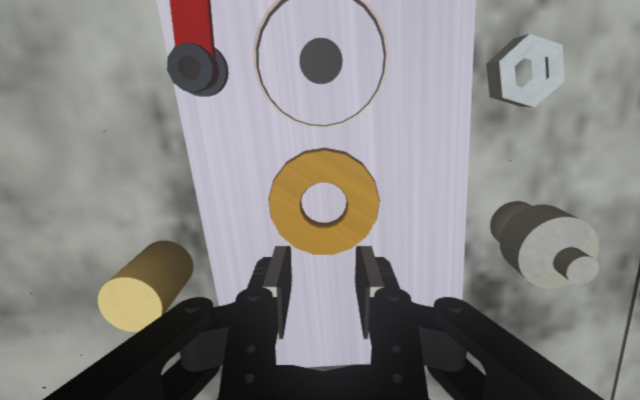

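The washer (324,203) sits squarely in the finger cradle, and the counterbore is ahead at (321,61). The measured washer-to-TCP offset is symmetric, so the wrist measurement can be trusted. The remaining displacement is (57.9, -3.9) mm.

```bash
python3 - <<'E'
from h import *
t0=manip.current_ee_pos()[:2]; D=np.array([.6256,-.0756])-np.array([.5677,-.0717]); L=np.linalg.norm(D); v=D/L
for r in (.013,.008,.004,.002,.0005):
    manip.move_l([*(t0+(L-r)*v),.0218],None,.04 if r>.01 else .02); print(r,manip.current_force().round(1))
manip.dwell(.2)
k=manip.get_calibration("wrist"); p,_=manip.grab_frame("wrist"); cv2.imwrite("pics/w3.png",p[:,:,::-1]); np.savez("w3k.npz",**k)
print(manip.current_ee_pos(),manip.current_time())
r,f=rectify(p,k,.021,.55,.69,-.15,0,.00025)
cv2.imwrite("pics/w3r.png",r[:,:,::-1])
i=r.astype(int); m=((i[...,0]-i[...,2])>60)&(i[...,0]-i[...,1]<80)
(c,D_,_)=cv2.fitEllipse(blob(m)[0]); print(f(c),np.array(D_)*.00025)
E
```

```text
0.013 [ 0.3  1.1 -0.5]
0.008 [ 0.5 -1.  -0.1]
0.004 [-0.8  0.1 -0.6]
0.002 [-0.4  0.5  1.1]
0.0005 [ 0.4 -0.6 -0.2]
[ 0.59452421 -0.07307652  0.02180032] 13.2417
[[ 0.62188312 -0.07519418]] [0.0474398 0.0490486]
```

View pics/w3r.png

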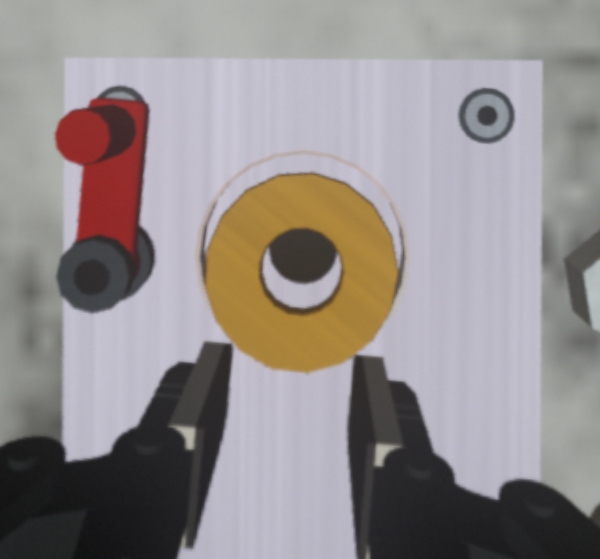

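The washer (rectified pixel (302,272)) has not dropped yet. It looks 1–2 mm short of the counterbore ring centred near (303,252), so I'll push on in 0.7 mm steps and check the picture after each.

```bash
cat >> h.py <<'E'
def wash(p,k,z):
    r,f=rectify(p,k,z,.55,.69,-.15,0,.00025); i=r.astype(int); m=((i[...,0]-i[...,2])>60)&(i[...,0]-i[...,1]<80)
    c,D,_=cv2.fitEllipse(blob(m)[0]); return f(c)[0].round(4),(np.array(D)*.25).round(1),r
E
python3 - <<'E'
from h import *
k=dict(np.load("w3k.npz")); p=cv2.imread("pics/w3.png")[:,:,::-1]; print(wash(p,k,.028)[:2],wash(p,k,.021)[:2])
t=manip.current_ee_pos()[:2]
for n in range(1,6):
    manip.move_l([*(t+n*np.array([.0007,0])),.0218],None,.02); manip.dwell(.1)
    k=manip.get_calibration("wrist"); p,_=manip.grab_frame("wrist")
    a,b=wash(p,k,.028)[:2],wash(p,k,.021)[:2]; print(n,a,b,manip.current_force().round(1))
    if max(b[1])<47.6 or a[0][0]>.6275: break
cv2.imwrite("pics/w4r.png",wash(p,k,.021)[2][:,:,::-1]); print(manip.current_ee_pos(),manip.current_time())
E
```

```text
(array([ 0.6242, -0.0754]), array([45.1, 46.6])) (array([ 0.6219, -0.0752]), array([47.4, 49. ]))
1 (array([ 0.6246, -0.0754]), array([45.1, 46.6])) (array([ 0.6223, -0.0753]), array([47.4, 49. ])) [-0.4 -0.4 -0.9]
2 (array([ 0.6265, -0.0754]), array([44. , 44.2])) (array([ 0.6242, -0.0752]), array([46.3, 46.5])) [-0.2 -0.2 -0.5]
[ 0.59592438 -0.07307083  0.02179607] 14.0417
```

View pics/w4r.png

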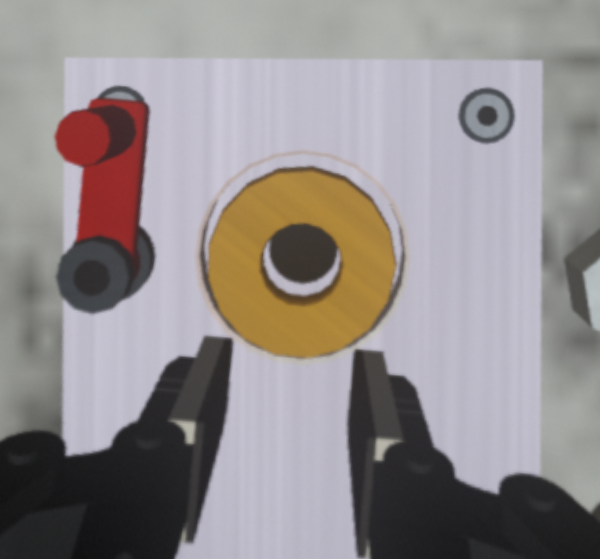

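The washer has dropped: its outline is now round and uniform at the seated height, its centre is within 1.5 mm of the pocket, and the black bore shows at (303,252). Next I'll back off, shut the fingers and swing the keeper.

```bash
python3 - <<'E'
from h import *
t=manip.current_ee_pos()
manip.move_l([t[0]-.012,t[1],.0218],None,.06); manip.move_l([t[0]-.012,t[1],.10],None,.15)
manip.set_gripper(0.0)
pv=np.array([.6258,-.0288]); 
def pose(th,g): return pv+.033*np.array([np.sin(th),-np.cos(th)])+g*np.array([np.cos(th),np.sin(th)])
manip.move_ptp([*pose(1.5,.028),.10],rot(1.5)); manip.move_l([*pose(1.5,.028),.034],None,.1); manip.dwell(.2)
f0=manip.current_force(); print(f0.round(1),manip.current_time())
for th in [1.45,1.35,1.2,1.05,.9,.75,.6,.45,.3,.2,.12,.06,.02,-.02,-.06,-.1]:
    manip.move_l([*pose(th,.0175),.034],rot(th),.04)
    f=manip.current_force()-f0; q=manip.current_ee_pos(); print(th,f.round(1))
    if np.hypot(*f[:2])>7: break
print(manip.current_time(),q)
k=manip.get_calibration("wrist"); p,_=manip.grab_frame("wrist"); cv2.imwrite("pics/w5.png",p[:,:,::-1])
E
```

```text
[-1.1  0.3 -1. ] 17.775
1.45 [ 0.6 -0.7  1.4]
1.35 [ 1.6 -0.3  0.9]
1.2 [2.6 0.1 0.4]
1.05 [ 1.3 -0.6  0.5]
0.9 [ 1.2 -0.2  1.4]
0.75 [ 1.5 -1.4  1.9]
0.6 [ 0.7 -0.4  1.6]
0.45 [1.1 0.3 0.1]
0.3 [ 1.  -0.6  1.1]
0.2 [ 0.5 -0.4  0.6]
0.12 [ 1.3 -0.1  1.1]
0.06 [2.2 0.6 0.5]
0.02 [1.6 0.8 0.8]
-0.02 [ 2.5 -0.4  1. ]
-0.06 [ 7.9  2.  -1.5]
22.0833 [ 0.64237002 -0.06258933  0.03419207]
```

View pics/w5.png

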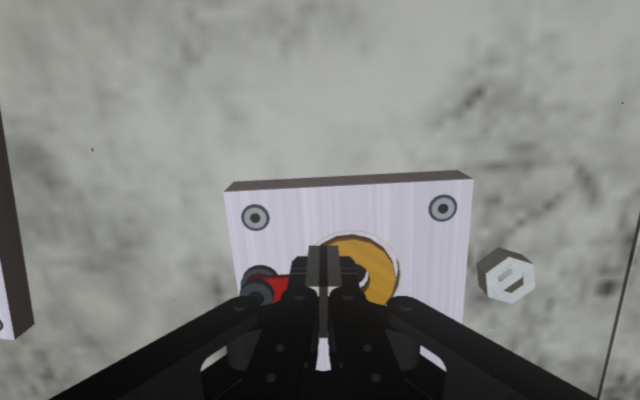

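The force jumped to 8 N at the stop, and the red arm (280,288) lies over the washer. I'll back off, lift clear and verify from above.

```bash
python3 - <<'E'
from h import *
q=manip.current_ee_pos()
manip.move_l([q[0]+.015,q[1],q[2]],None,.06); manip.move_l([q[0]+.015,q[1],.12],None,.15)
manip.move_ptp([.60,-.08,.20],rot(0)); manip.dwell(.3)
k=manip.get_calibration("wrist"); p,_=manip.grab_frame("wrist")
r,f=rectify(p,k,.021,.44,.69,-.2,.03,.0004); cv2.imwrite("pics/w6r.png",r[:,:,::-1])
for z in (.021,.048):
    r,f=rectify(p,k,z); i=r.astype(int); c=blob((i[...,0]-i[...,1])>70,100)[0]; x=f(c[:,0]); print(z,x.min(0),x.max(0))
print(manip.current_time(),manip.current_force().round(1))
E
```

```text
0.021 [ 0.6155 -0.0675] [ 0.631  -0.0335]
0.048 [ 0.6205 -0.0685] [ 0.635 -0.037]
24.1083 [-0.3  0.2  0.4]
```

View pics/w6r.png

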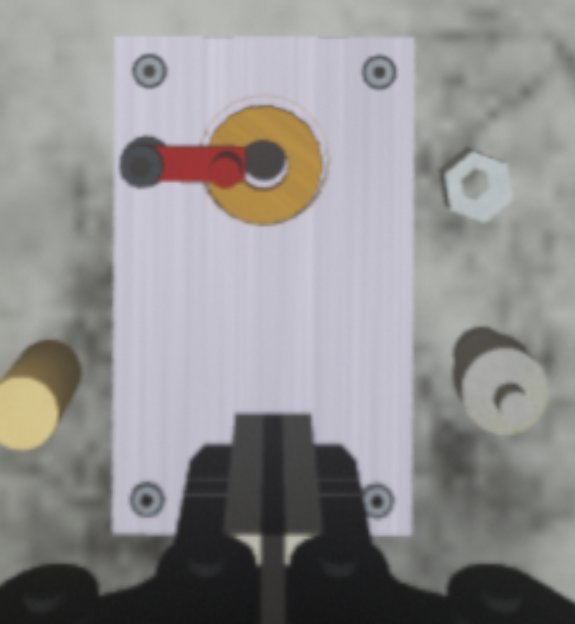

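The keeper arm runs straight along -y from its pivot (142,162) over the seated washer (263,165). The bystanders are where they were and the fingers are clear.

```bash
python3 -c "
from bench import manip
print(manip.sign_off(), manip.current_time())"
```

```text
the job is handed in; nothing more can be done
the job is handed in; nothing more can be done
```

I pushed the washer into the counterbore, where it lies flat, and swung the keeper to its stop over it. The fingers finished clear, the bystanders looked unmoved in the last picture, and I handed the job in at about 24 s of robot time; no verdict came back.

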